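# Arm the laser at its guarded interlock switch

## Task

Arm the plate reader's laser at the switch box with the red safety cover: lift the red cover up and back until it stays open, flip the toggle beneath it fully over to its on side (towards the cover's hinge), then fold the cover fully shut again. Leave the blue cover of the other switch box closed.

Things in the scene. Friction and masses are not known exactly. Their poses are not given: they have to be found in the camera images.
- laser_box: Grey switch box with the red cover, 130 x 100 x 52 mm (x, y, z), fixed to the desk; a like box with a blue cover stands near. Origin: centre of its underside; z up; +x points from the cover's free end to its hinge, roughly away from the robot. Panel at z = 52 mm. Mid-plane points are given below as (x, z) mm in this frame; all is symmetric in y.
- laser_guard (a joint): Red cover: hood 40 mm wide (y), shut x -45 to 31, top z 102. Hinge along y at (35, 58). Rad: 0 shut, 1.75 open at stop, leaning back; no spring, 35 g; rests open above 1.15, falls shut gently below 0.95. Black round grip buttons on both sides, 14 mm dia, 46 mm across: shut at (-30, 86), open (74, 117); pinched there from above it pivots in the fingers along the 71 mm arc.
- laser_toggle (a joint): Toggle under the red cover: bat lever, pivot (-5, 56), 38 mm long, 7 to 11 mm thick, swings in x-z. Rad: near 0 = off, leaning 0.5 rad from upright to -x (free end of the cover, black line on the panel); 1.0 = on, leaning 0.5 rad to +x (hinge, green dot) at a firm stop. Stays where it is left; about 1 N moves it.
- lamp_guard (a joint): Angle (rad) of the blue cover on the other switch box, which is of the same make and size: 0 shut, grows as it is lifted. It is to stay shut.

How it is judged:
By the outcome, as a careful person would: the job done as asked, in the order asked, and still so for the second after the job is handed in, with the robot touching nothing.
It also fails if it takes over 48 s, if anything falls off the work surface, if the arm or the gripper's body presses on something with over 40 N, if the wrist force passes 120 N, or if a joint passes its speed limit or range.

## Robot

A 6-joint arm with a two-finger parallel gripper is mounted at the origin on a cart in front of the work surface, level with it; the furniture and walls round the work are solid. World frame = base frame: x ahead of the robot, y to its left, z up, the work surface at z = 0. Lengths are in m, angles in rad, forces in N, time in s.
With the tool pointing down it reaches from about 0.3 to 0.85 m from the base axis. Payload 4.2 kg.
Tool frame: the origin (TCP) lies on the centre line of the jaws, within the pads' length; the fingertips stand 11 mm ahead of it and the grasp point (between the pads) lies 8 mm behind it; z points along the fingers, y is the line along which they close (so a half turn about z gives the same grasp; the last joint's range is limited). The gripper opens to 91 mm and grips with 3 to 60 N. Pads are 32 mm wide; open, the fingers measure 118 mm over their backs; the gripper's body (76 mm by 178 mm) begins 60 mm behind the grasp point.
Start: joints at [1.316, 0.32, 1.565, -0, 1.257, -0.02], TCP at [0.134, 0.559, 0.225] pointing down, gripper open.
Joint ranges: [-3.11, 3.11], [-0.84, 2.01], [0.21, 2.61], [-1.34, 4.49], [0.05, 2.63], [-2.56, 2.56]. Speed limits (rad/s): [2.57, 2.57, 3.14, 3.14, 3.14, 3.14].

## Interface

Orientations are given as a unit quaternion [x, y, z, w].
In Python, from rig import sensors, eyes, arm gives the robot as it stands.
- The arm moves only by the shell command python3 -m inch 'ROWS'. ROWS is JSON, one flat list of numbers, 5 for each row, row after row: the shift along the tool's x, y, z in units of 30 mm (1.0 is 30 mm), then the turn about the tool's z in rad, then the closure in counts, from 0 (fully open) to 255 (shut). In form: [x, y, z, yaw, fingers, x, y, z, yaw, fingers, ...]. A call has exactly 5 rows; each row shifts and turns the commanded pose from where the row before left it, along the tool's axes as they then stand; what a row does not reach is not made up. A row lasts 1/12 s, in which the tool goes at most 41.7 mm and 7.16 degrees, less where a joint would pass 70% of its speed; a pose out of reach is approached as far as the arm can. A call is refused whole if a number of a shift passes 1 or a number of a turn 0.125, either way. A call with a gripper value outside its range is refused whole. The fingers move at their own pace and stop on an object; the grip force is fixed at half the most. Time passes only in rows, so rows that do not move let the fingers close, or fill a call up. It gives the time, the measured TCP pose, the force, the opening and the grip force at its end, in the units of the state.
- sensors.get_state(): the state, without advancing time (a new reading comes with each control period).
- eyes.grab_frame(name): name is "scene" or "top"; returns the picture (480x640x3 uint8, red, green, blue); there is no depth.
- eyes.calibration(name): a dict with "fx", "fy", "cx", "cy" (pixels), "extrinsics" (4x4, takes a point from camera to world coordinates). Camera axes: x right, y down, z forward; pixel columns grow to the right and rows downward; lengths in m; the calibration is good to about 2 mm. A picture is of the moment at which its call begins. calibration takes no time and is no camera call.
- arm.close_job(): hands the job in; it is judged then, once.
The state is a dict: "time": time; "joint_pos": joint angles; "qd": joint speeds; "joint_torque": joint torques, N m; "tool_pos": TCP position; "orientation": TCP orientation; "force": force on the tool from outside, world axes, zero at the start; "wrist_torque": the same for the moment, N m; "gripper_width": finger opening in m; "grasp_force": force on a finger pad.
Only numpy, scipy, OpenCV 4.12 (cv2) and the standard library are available. Lean on these libraries where they do the work, as an engineer would, in place of code of your own. Each camera call takes 0.05 s, during which the arm holds its last target. There are 200 camera calls.

## Working session

There is one attempt and no reset: what is moved stays moved. The work goes in short steps, Python scripts to look and compute and a shell command to move; the robot and the scene stay as the last step left them, time stands still between calls to the robot, and variables do not carry over. Pictures are saved under pics/ and viewed, at most 10 in all, crops included, and the job is handed in when it is done.

```bash
mkdir -p pics; python3 - <<'E'
from rig import sensors, eyes
import cv2,numpy as np
np.set_printoptions(precision=4,suppress=True)
for n in ("scene","top"):
    f=eyes.grab_frame(n); cv2.imwrite(f"pics/{n}0.png",f[:,:,::-1])
    c=eyes.calibration(n); print(n,c["fx"],c["fy"],c["cx"],c["cy"]);print(np.array(c["extrinsics"]))
s=sensors.get_state(); print(s)
E
```

```text
scene 471.88617289029315 471.88617289029315 318.8018470324767 239.16766617070104
[[ 0.6439 -0.4538  0.616  -0.0207]
 [-0.7648 -0.4039  0.502  -0.3753]
 [ 0.021  -0.7943 -0.6071  0.5855]
 [ 0.      0.      0.      1.    ]]
top 530.7633207844445 530.7633207844445 312.3904560602037 244.38603433893317
[[ 0.0172 -0.9728  0.231   0.3196]
 [-0.9999 -0.0168  0.0036  0.0322]
 [ 0.0003 -0.231  -0.9729  0.8988]
 [ 0.      0.      0.      1.    ]]
{'time': 0.1, 'joint_pos': array([ 1.316 ,  0.3202,  1.5656, -0.    ,  1.2574, -0.02  ]), 'qd': array([-0.0015, -0.0008, -0.0021, -0.0001,  0.0012,  0.0004]), 'joint_torque': array([ -0.0006, -41.3336, -23.2513,   0.0728,   0.0423,  -0.0001]), 'tool_pos': array([0.1337, 0.5588, 0.2242]), 'orientation': array([ 0.1171,  0.9931, -0.0008, -0.0001]), 'force': array([ 0.3379, -0.2358, -0.175 ]), 'wrist_torque': array([0.0177, 0.0135, 0.0251]), 'grasp_force': 0.0, 'gripper_width': 0.09134832012109467}
```

View pics/scene0.png

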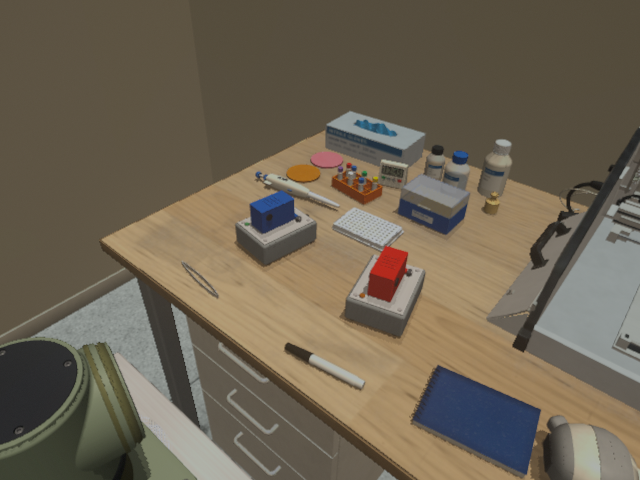

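View pics/top0.png

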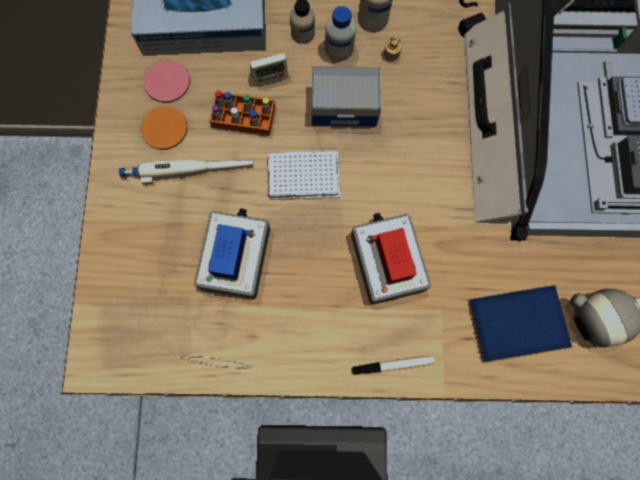

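```bash
python3 - <<'E'
import cv2,numpy as np
a=cv2.imread("pics/top0.png")[200:315,335:445]; b=cv2.imread("pics/scene0.png")[235:345,335:435]
a=cv2.resize(a,(400,int(400*a.shape[0]/a.shape[1])),interpolation=2); b=cv2.resize(b,(400,440),interpolation=2)
h=max(a.shape[0],b.shape[0]); o=np.zeros((h,800,3),np.uint8); o[:a.shape[0],:400]=a;o[:b.shape[0],400:]=b
cv2.imwrite("pics/crop0.png",o)
E
```

```text
(no output)
```

View pics/crop0.png

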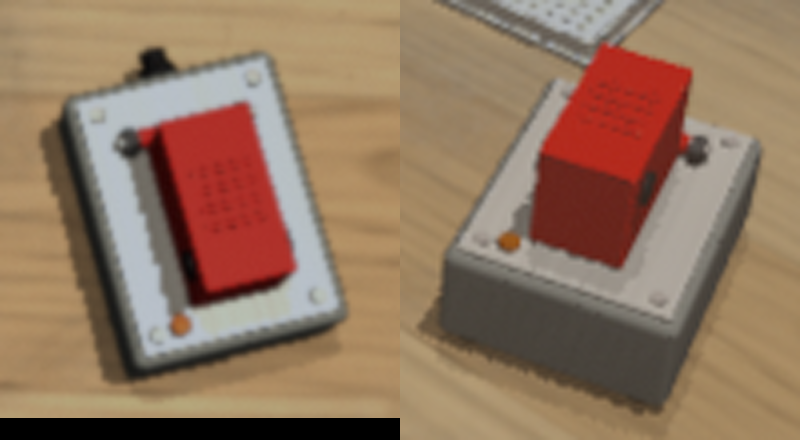

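The crops show the red hood's top corners, e.g. top-view crop (162,122),(247,104),(296,268),(210,292), and scene crop (607,45),(691,70),(636,180),(541,152). The panel corners are also visible, and the free end faces the robot. I'll fit the pose to these.

```bash
cat > h.py <<'E'
import numpy as np
from rig import sensors, eyes
np.set_printoptions(precision=4,suppress=True)
def proj(n,P):
    c=eyes.calibration(n);E=np.array(c["extrinsics"]);q=(np.asarray(P)-E[:3,3])@E[:3,:3]
    return np.c_[c["fx"]*q[:,0]/q[:,2]+c["cx"],c["fy"]*q[:,1]/q[:,2]+c["cy"]]
def w(p,P):  # box frame mm -> world
    P=np.asarray(P,float)/1000;c,s=np.cos(p[2]),np.sin(p[2])
    return np.c_[p[0]+c*P[:,0]-s*P[:,1],p[1]+s*P[:,0]+c*P[:,1],P[:,2]]
E
python3 - <<'E'
from h import *
from scipy.optimize import least_squares
H=[[31,20,102],[31,-20,102],[-45,-20,102],[-45,20,102]]
B=[[65,50,52],[65,-50,52],[-65,-50,52],[-65,50,52]]
T=np.array([[162,122],[247,104],[296,268],[210,292],[65,98],[271,50],[347,315],[135,375]])/3.636+[335,200]
S=np.array([[607,45],[691,70],[636,180],[541,152],[548,76],[763,140],[675,330],[446,255]])/4-[100,0]+[335,235]
P=H+B
f=lambda p,i=slice(None):np.r_[proj("top",w(p,P))-T,proj("scene",w(p,P))-S]
r=least_squares(lambda p:f(p).ravel(),[.45,-.1,.2],loss="soft_l1",x_scale=[.01,.01,.1])
print(r.x);print(f(r.x))
s=sensors.get_state();print(s['time'])
p=r.x
print("grip shut/open",w(p,[[-30,0,86],[74,0,117],[35,0,58]]))
E
```

```text
[ 0.5034 -0.0958  0.2632]
[[-0.1734 -0.1718]
 [ 1.2164 -1.2856]
 [ 1.8287  0.347 ]
 [ 0.2304  0.07  ]
 [-0.2777 -1.0073]
 [ 1.0928 -1.9244]
 [ 3.2165  0.3173]
 [ 1.6583 -1.0804]
 [-2.7676 -0.4215]
 [-0.5398  0.0823]
 [-1.1276  0.7664]
 [-2.1035  0.0023]
 [-0.669  -1.4157]
 [-0.0665 -1.1982]
 [ 0.023   1.2174]
 [-2.918  -0.4144]]
0.1
grip shut/open [[ 0.4744 -0.1036  0.086 ]
 [ 0.5748 -0.0765  0.117 ]
 [ 0.5371 -0.0867  0.058 ]]
```

```bash
python3 -m inch '[0,0,0,-0.125,0, 0,0,0,-0.125,0, 0,0,0,-0.125,0, 0,0,0,-0.125,0, 0,0,0,0,0]'
python3 -m inch '[-0.2,-0.95,0,0,0, -0.2,-0.95,0,0,0, -0.2,-0.95,0,0,0, -0.2,-0.95,0,0,0, -0.2,-0.95,0,0,0]' 
python3 -m inch '[-0.2,-0.95,0,0,0, -0.2,-0.95,0,0,0, -0.2,-0.95,0,0,0, -0.2,-0.95,0,0,0, -0.2,-0.95,0,0,0]' 
python3 -m inch '[-0.2,-0.95,0,0,0, -0.2,-0.95,0,0,0, -0.2,-0.95,0,0,0, -0.2,-0.95,0,0,0, -0.2,-0.95,0,0,0]' 
python3 -m inch '[-0.2,-0.95,0,0,0, -0.2,-0.95,0,0,0, -0.2,-0.95,0,0,0, -0.2,-0.95,0,0,0, -0.2,-0.95,0,0,0]' 
python3 -m inch '[-0.2,-0.95,0,0,0, -0.2,-0.95,0,0,0, -0.2,-0.95,0,0,0, -0.2,-0.95,0,0,0, 0,0,0,0,0]'
cat >> h.py <<'E'
p0=[0.5034,-0.0958,0.2632]
def rel(p=p0):
    s=sensors.get_state();c,n=np.cos(p[2]),np.sin(p[2]);d=s['tool_pos'][:2]-p[:2];q=s['orientation']
    from scipy.spatial.transform import Rotation as R
    y=R.from_quat(q).as_matrix()
    print("t",s['time'],"TCP box mm",np.array([c*d[0]+n*d[1],-n*d[0]+c*d[1],s['tool_pos'][2]])*1000,"yaw err",np.arctan2(y[1,1],y[0,1])-np.pi/2-p[2],"tilt",y[:2,2],"F",s['force'],"w",s['gripper_width']*1000,s['grasp_force'])
E
python3 -c "
from h import *
rel()
import cv2
for n in ('top','scene'): cv2.imwrite(f'pics/{n}1.png',eyes.grab_frame(n)[:,:,::-1])"
```

```text
time: 0.52
tool_pos: [0.1337, 0.5589, 0.2245]
orientation: [-0.133, 0.991, -0.0, -0.0]
force: [0.4, -1.1, 0.8]
gripper_width: 0.0912
grasp_force: 0.0
time: 0.93
tool_pos: [0.2003, 0.4282, 0.2247]
orientation: [-0.131, 0.991, -0.0, -0.0]
force: [-0.1, -0.3, 0.1]
gripper_width: 0.0913
grasp_force: 0.0
time: 1.35
tool_pos: [0.2666, 0.2985, 0.2249]
orientation: [-0.131, 0.991, -0.0, -0.0]
force: [0.2, 0.2, -0.3]
gripper_width: 0.0911
grasp_force: 0.0
time: 1.77
tool_pos: [0.3329, 0.1689, 0.2249]
orientation: [-0.13, 0.991, 0.0, 0.0]
force: [1.0, 0.5, -0.6]
gripper_width: 0.0913
grasp_force: 0.0
time: 2.18
tool_pos: [0.3992, 0.0392, 0.2249]
orientation: [-0.13, 0.991, 0.0, 0.0]
force: [0.5, 0.5, -0.0]
gripper_width: 0.0912
grasp_force: 0.0
time: 2.6
tool_pos: [0.4543, -0.0669, 0.2247]
orientation: [-0.129, 0.992, -0.001, 0.001]
force: [0.3, -0.5, -0.1]
gripper_width: 0.0911
grasp_force: 0.0
t 2.6 TCP box mm [-39.9216  40.7385 224.7194] yaw err -0.004975509954943225 tilt [ 0.0016 -0.0021] F [ 0.3384 -0.4771 -0.1457] w 91.10722048131908 0.0
```

View pics/scene1.png

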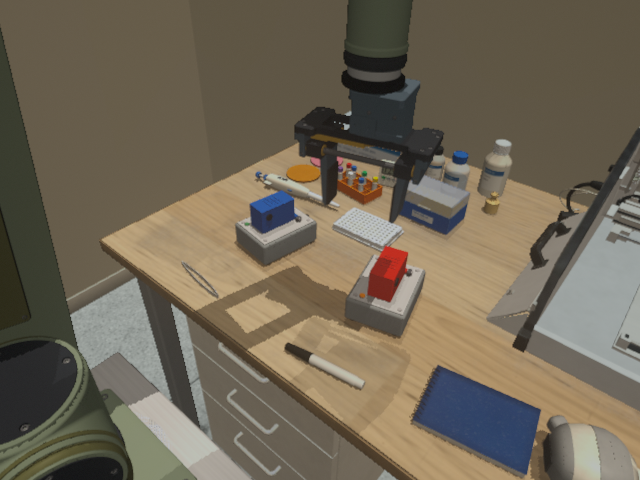

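The gripper is open and upright, about 40 mm to the +y side of the red box, with nothing in the way. I'll centre it over the buttons and descend.

```bash
python3 -m inch '[-0.11,-0.45,0,0,0, -0.11,-0.45,0,0,0, -0.11,-0.46,0,0,0, 0,0,0.9,0,0, 0,0,0.9,0,0]'
python3 -m inch '[0,0,0.9,0,0, 0,0,0.9,0,0, 0,0,0.65,0,0, 0,0,0.64,0,0, 0,0,0,0,0]' 
python3 -c "
from h import *
rel()
import cv2
a=eyes.grab_frame('top')[140:340,270:510,::-1];b=eyes.grab_frame('scene')[150:350,280:520,::-1]
cv2.imwrite('pics/c2.png',cv2.resize(np.hstack([a,b]),(792,330),interpolation=2))"
```

```text
time: 3.12
tool_pos: [0.4745, -0.1013, 0.1717]
orientation: [-0.132, 0.991, -0.001, 0.002]
force: [-0.0, 0.1, -1.1]
gripper_width: 0.0911
grasp_force: 0.0
time: 3.53
tool_pos: [0.4702, -0.0998, 0.075]
orientation: [-0.132, 0.991, 0.001, -0.003]
force: [-0.5, -0.7, -1.0]
gripper_width: 0.0912
grasp_force: 0.0
t 3.5333 TCP box mm [-33.09     4.7946  74.9997] yaw err 0.0016808105200157852 tilt [-0.007   0.0017] F [-0.4673 -0.6964 -1.0433] w 91.17773471991035 0.0
```

View pics/c2.png

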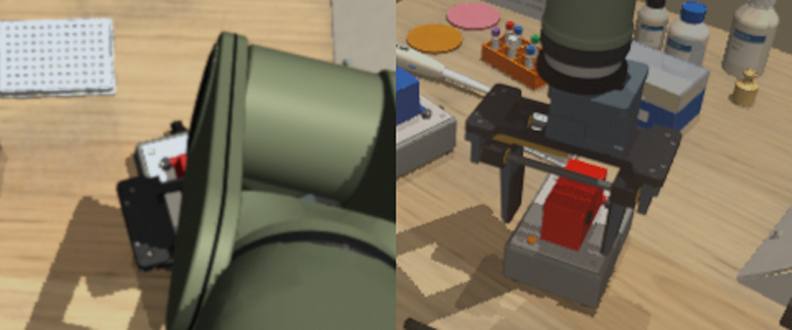

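The fingers straddle the hood as intended. I'll let it settle and trim.

```bash
python3 -m inch '[0,0,0,0,0, 0,0,0,0,0, 0,0,0,0,0, 0,0,0,0,0, 0,0,0,0,0]'
python3 -c "
from h import *
rel()"
```

```text
time: 4.05
tool_pos: [0.4726, -0.0999, 0.0788]
orientation: [-0.132, 0.991, -0.0, 0.001]
force: [-0.1, 0.6, 0.8]
gripper_width: 0.0914
grasp_force: 0.0
t 4.05 TCP box mm [-30.8463   4.0363  78.8473] yaw err 0.002055086889093505 tilt [ 0.0012 -0.0002] F [-0.066   0.6417  0.8382] w 91.4203695722668 0.0
```

```bash
python3 -m inch '[-0.02,-0.13,0,0,0, 0,0,0,0,60, 0,0,0,0,120, 0,0,0,0,200, 0,0,0,0,200]'
python3 -m inch '[0,0,0,0,200, 0,0,0,0,200, 0,0,0,0,200, 0,0,0,0,200, 0,0,0,0,200]'
python3 - <<'E'
from h import *
rel()
# arc steps in tool units (x=-boxx, z=down), 15 steps to 1.70
th=np.linspace(0,1.70,16);x=35-65*np.cos(th)+28*np.sin(th);z=58+65*np.sin(th)+28*np.cos(th)
print(np.c_[th[1:],-np.diff(x)/30,-np.diff(z)/30])
E
```

```text
time: 4.47
tool_pos: [0.4738, -0.1035, 0.0782]
orientation: [-0.132, 0.991, 0.0, -0.0]
force: [0.3, -0.5, 0.4]
gripper_width: 0.0675
grasp_force: 0.0
time: 4.88
tool_pos: [0.4739, -0.1038, 0.0782]
orientation: [-0.132, 0.991, -0.0, -0.0]
force: [-0.5, -2.6, 0.1]
gripper_width: 0.0457
grasp_force: 30.0
t 4.8833 TCP box mm [-30.5569  -0.0255  78.2353] yaw err 0.002434562408541674 tilt [ 0.     -0.0005] F [-0.489  -2.5689  0.0692] w 45.67561644033275 29.999987483024597
[[ 0.1133 -0.1195 -0.239 ]
 [ 0.2267 -0.1457 -0.224 ]
 [ 0.34   -0.1701 -0.2061]
 [ 0.4533 -0.1923 -0.1855]
 [ 0.5667 -0.2121 -0.1626]
 [ 0.68   -0.2291 -0.1376]
 [ 0.7933 -0.2432 -0.1108]
 [ 0.9067 -0.2542 -0.0825]
 [ 1.02   -0.2619 -0.0533]
 [ 1.1333 -0.2662 -0.0233]
 [ 1.2467 -0.2671  0.0069]
 [ 1.36   -0.2646  0.0371]
 [ 1.4733 -0.2587  0.0668]
 [ 1.5867 -0.2495  0.0956]
 [ 1.7    -0.2371  0.1232]]
```

Gripped at 45.7 mm, which matches the 46 mm button span. Now the opening arc.

```bash
python3 -m inch '[-0.12,0,-0.24,0,200, -0.146,0,-0.224,0,200, -0.17,0,-0.206,0,200, -0.192,0,-0.186,0,200, -0.212,0,-0.163,0,200]'
python3 -c "
from h import *
rel()"
```

```text
time: 5.3
tool_pos: [0.4985, -0.0972, 0.1095]
orientation: [-0.132, 0.991, -0.0, -0.0]
force: [0.3, -4.9, -5.4]
gripper_width: 0.0455
grasp_force: 30.0
t 5.3 TCP box mm [ -5.0465  -0.0556 109.5007] yaw err 0.0024540695558733505 tilt [-0.0004 -0.0009] F [ 0.3357 -4.909  -5.3704] w 45.50513081074877 29.99920427799225
```

```bash
python3 -m inch '[-0.23,0,-0.138,0,200, -0.243,0,-0.111,0,200, -0.254,0,-0.083,0,200, -0.262,0,-0.053,0,200, -0.266,0,-0.023,0,200]'
python3 -m inch '[-0.267,0,0.007,0,200, -0.265,0,0.037,0,200, -0.259,0,0.067,0,200, -0.25,0,0.096,0,200, -0.2,0,0.1,0,200]'
python3 -m inch '[0,0,0,0,200, 0,0,0,0,200, 0,0,0,0,200, 0,0,0,0,200, 0,0,0,0,200]'
python3 -c "
from h import *
rel()"
```

```text
time: 5.72
tool_pos: [0.5348, -0.0876, 0.122]
orientation: [-0.133, 0.991, -0.001, -0.0]
force: [-1.5, -6.3, -0.1]
gripper_width: 0.0459
grasp_force: 30.0
time: 6.13
tool_pos: [0.5719, -0.0777, 0.1133]
orientation: [-0.133, 0.991, -0.001, 0.001]
force: [-0.1, -4.8, 3.0]
gripper_width: 0.0452
grasp_force: 30.0
time: 6.55
tool_pos: [0.5718, -0.0778, 0.1133]
orientation: [-0.132, 0.991, -0.001, 0.001]
force: [0.2, -5.1, 2.2]
gripper_width: 0.0456
grasp_force: 30.0
t 6.55 TCP box mm [ 70.7302  -0.3745 113.3271] yaw err 0.002386512070475466 tilt [ 0.0032 -0.0013] F [ 0.1716 -5.1057  2.2276] w 45.57286995002453 30.000299513339996
```

```bash
python3 -m inch '[0,0,0,0,120, 0,0,0,0,60, 0,0,0,0,0, 0,0,0,0,0, 0,0,0,0,0]'
python3 -m inch '[0,0,-0.3,0,0, 0,0,-0.6,0,0, 0,0,-0.7,0,0, 0,0,-0.7,0,0, 0,0,-0.3,0,0]'
python3 -m inch '[0.8,0,0,0,255, 0.8,0,0,0,255, 0.8,0,0,0,255, 0.8,0,0,0,255, 0.9,0,0,0,255]'
python3 -m inch '[0,0,0,0,255, 0,0,0,0,255, 0,0,0,0,255, 0,0,0,0,255, 0,0,0,0,255]'
python3 -c "
from h import *
rel()
import cv2
a=eyes.grab_frame('top')[140:340,270:510,::-1];b=eyes.grab_frame('scene')[150:350,280:520,::-1]
cv2.imwrite('pics/c3.png',cv2.resize(np.hstack([a,b]),(792,330),interpolation=2))"
```

```text
time: 6.97
tool_pos: [0.5702, -0.0767, 0.1117]
orientation: [-0.132, 0.991, 0.0, -0.0]
force: [-1.0, 0.3, 0.7]
gripper_width: 0.0719
grasp_force: 0.0
time: 7.38
tool_pos: [0.5718, -0.0773, 0.1933]
orientation: [-0.132, 0.991, -0.001, 0.002]
force: [-0.1, 0.7, -0.1]
gripper_width: 0.0911
grasp_force: 0.0
time: 7.8
tool_pos: [0.4508, -0.1095, 0.1897]
orientation: [-0.132, 0.991, 0.0, 0.0]
force: [-0.6, 0.3, 0.7]
gripper_width: 0.0607
grasp_force: 0.0
time: 8.22
tool_pos: [0.4526, -0.1093, 0.1897]
orientation: [-0.133, 0.991, 0.0, 0.0]
force: [-0.5, -0.4, -0.0]
gripper_width: 0.0274
grasp_force: 0.0
t 8.2167 TCP box mm [-52.5439   0.141  189.7311] yaw err 0.0026177254578022557 tilt [0.0002 0.0002] F [-0.5272 -0.405  -0.0377] w 27.44627235416271 0.0
```

View pics/c3.png

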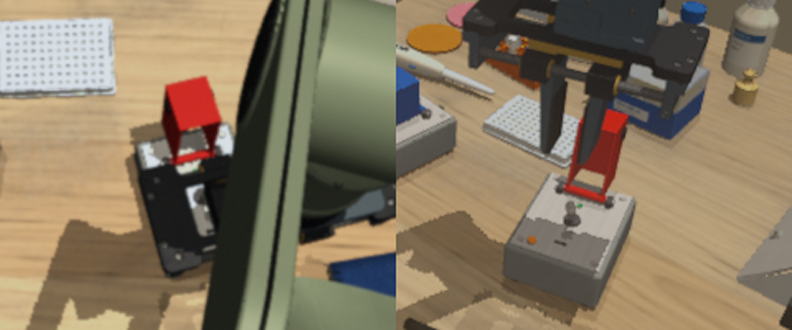

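The cover stays open and the toggle stands free, leaning to the free end. I'll finish closing the fingers and go down on its -x side.

```bash
python3 -m inch '[0.13,0,0,0,255, 0,0,0.3,0,255, 0,0,0.3,0,255, 0,0,0.3,0,255, 0,0,0.4,0,255]'
python3 -m inch '[0,0,0.5,0,255, 0,0,0.5,0,255, 0,0,0.5,0,255, 0,0,0.4,0,255, 0,0,0.29,0,255]'
python3 -m inch '[0,0,0,0,255, 0,0,0,0,255, 0,0,0,0,255, -0.15,0,0,0,255, -0.15,0,0,0,255]'
python3 -c "
from h import *
rel()"
```

```text
time: 8.73
tool_pos: [0.4479, -0.1105, 0.1498]
orientation: [-0.132, 0.991, 0.0, 0.0]
force: [-0.7, -0.6, -0.3]
gripper_width: 0.0005
grasp_force: 0.0
time: 9.15
tool_pos: [0.4469, -0.1102, 0.0831]
orientation: [-0.132, 0.991, 0.001, -0.001]
force: [0.0, -0.4, 0.5]
gripper_width: 0.0002
grasp_force: 0.0
time: 9.57
tool_pos: [0.4574, -0.1082, 0.0858]
orientation: [-0.132, 0.991, -0.0, 0.001]
force: [-1.0, -0.5, -0.1]
gripper_width: 0.0
grasp_force: 0.0
t 9.5667 TCP box mm [-47.5993  -0.0328  85.8217] yaw err 0.0017375811411929343 tilt [ 0.0017 -0.0003] F [-0.9528 -0.4654 -0.0922] w 0.03446985863814759 0.0
```

```bash
python3 -m inch '[-0.18,0,0,0,255, -0.18,0,0,0,255, -0.18,0,0,0,255, -0.18,0,0,0,255, -0.15,0,0,0,255]'
python3 -m inch '[-0.07,0,0,0,255, 0,0,0,0,255, -0.05,0,0,0,255, 0,0,0,0,255, 0,0,0,0,255]'
python3 -c "
from h import *
rel()"
```

```text
time: 9.98
tool_pos: [0.4826, -0.1012, 0.0852]
orientation: [-0.132, 0.991, -0.0, 0.0]
force: [-0.2, -0.8, 0.9]
gripper_width: 0.0004
grasp_force: 0.5
time: 10.4
tool_pos: [0.4852, -0.1003, 0.0851]
orientation: [-0.132, 0.991, 0.0, -0.0]
force: [-0.7, -0.2, 0.4]
gripper_width: 0.0001
grasp_force: 0.1
t 10.4 TCP box mm [-18.7351   0.3477  85.0576] yaw err 0.0018671961528528014 tilt [-0.0001  0.0002] F [-0.7129 -0.1771  0.4365] w 0.055645857339995004 0.08085826189301315
```

```bash
for i in 1 2 3; do python3 -m inch '[-0.05,0,0,0,255, 0,0,0,0,255, -0.05,0,0,0,255, 0,0,0,0,255, 0,0,0,0,255]' | grep -E "tool_pos|^force"; done
```

```text
tool_pos: [0.4883, -0.0995, 0.0851]
force: [-0.5, -0.5, 0.2]
tool_pos: [0.4905, -0.0989, 0.085]
force: [-1.9, -1.8, 0.7]
tool_pos: [0.4911, -0.0986, 0.0848]
force: [-8.1, -4.3, 3.6]
```

Firm stop reached, at about 9 N. I'll back off, raise the arm and check.

```bash
python3 -m inch '[0.3,0,0,0,255, 0.4,0,0,0,255, 0.3,0,0,0,255, 0,0,-0.6,0,255, 0,0,-0.8,0,255]'
python3 -m inch '[0,0,-0.8,0,0, 0,0,-0.8,0,0, 0,0,-0.5,0,0, 0,0,0,0,0, 0,0,0,0,0]'
python3 -c "
from h import *
rel()
import cv2
b=eyes.grab_frame('scene')[190:340,320:470,::-1]
cv2.imwrite('pics/c4.png',cv2.resize(b,(600,600),interpolation=2))"
```

```text
time: 12.07
tool_pos: [0.4627, -0.1056, 0.1261]
orientation: [-0.132, 0.991, 0.001, -0.002]
force: [0.6, 0.2, 0.5]
gripper_width: 0.0004
grasp_force: 0.0
time: 12.48
tool_pos: [0.4651, -0.106, 0.1906]
orientation: [-0.132, 0.991, -0.0, 0.001]
force: [0.2, 0.1, 0.1]
gripper_width: 0.031
grasp_force: 0.0
t 12.4833 TCP box mm [-39.6289   0.1346 190.6382] yaw err 0.0016990808231643895 tilt [ 0.0025 -0.0002] F [0.1997 0.0849 0.0759] w 31.011743950838504 0.0
```

View pics/c4.png

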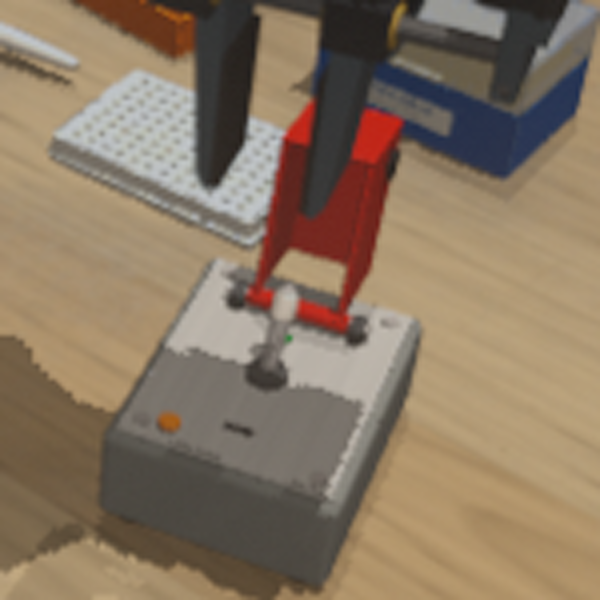

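The toggle now leans to the hinge side, tip at crop (287,295) and base at (267,375). The cover is still open, with its button at (392,162). I'll check both against the model.

```bash
python3 - <<'E'
from h import *
L=[[-5+38*np.sin(a),0,56+38*np.cos(a)] for a in (-.5,0.2,.3,.4,.5)]+[[-5,0,56]]
B=[[35-65*np.cos(t)+28*np.sin(t),-23,58+65*np.sin(t)+28*np.cos(t)] for t in (1.4,1.6,1.75)]
print((proj("scene",w(p0,L+B))-[320,190])*4)
E
```

```text
[[256.5114 338.1081]
 [278.0488 292.8495]
 [280.6344 289.3602]
 [283.0115 286.7394]
 [285.1581 285.0031]
 [262.2413 372.149 ]
 [378.6061 176.8351]
 [385.8348 168.6115]
 [390.0246 166.8053]]
```

Consistent with fully on, and the cover is at about 1.75. Now to regrasp the buttons in the open position.

```bash
python3 -m inch '[-0.5,0,0,0,0, -0.8,0,0,0,0, -0.9,0,0,0,0, -0.9,0,0,0,0, -0.67,0,0,0,0]'
python3 -m inch '[0,0,0,0,0, 0,0,0,0,0, 0,0,0,0,0, 0,0,0,0,0, 0,0,0,0,0]'
python3 -c "
from h import *
rel()"
```

```text
time: 12.95
tool_pos: [0.5752, -0.0756, 0.1881]
orientation: [-0.132, 0.991, 0.001, -0.001]
force: [0.2, 0.1, 0.4]
gripper_width: 0.0684
grasp_force: 0.0
time: 13.37
tool_pos: [0.5731, -0.0765, 0.19]
orientation: [-0.132, 0.991, 0.0, -0.0]
force: [0.8, -0.3, -0.1]
gripper_width: 0.0917
grasp_force: 0.0
t 13.3667 TCP box mm [ 72.2968   0.4741 190.0269] yaw err 0.001392355859891281 tilt [-0.0008  0.0001] F [ 0.7741 -0.2602 -0.1047] w 91.65597316030852 0.0
```

```bash
python3 -m inch '[-0.05,0,0.5,0,0, 0,0,0.6,0,0, 0,0,0.6,0,0, 0,0,0.6,0,0, 0,0,0.35,0,0]'
python3 -m inch '[0,0,0,0,0, 0,0,0,0,60, 0,0,0,0,120, 0,0,0,0,200, 0,0,0,0,200]'
python3 -m inch '[0,0,0,0,200, 0,0,0,0,200, 0,0,0,0,200, 0,0,0,0,200, 0,0,0,0,200]'
python3 - <<'E'
from h import *
rel()
th=np.linspace(1.73,0,16);x=35-65*np.cos(th)+28*np.sin(th);z=58+65*np.sin(th)+28*np.cos(th)
print(np.c_[th[1:],-np.diff(x)/30,-np.diff(z)/30,x[1:],z[1:]-8])
E
```

```text
time: 13.78
tool_pos: [0.5741, -0.0759, 0.1091]
orientation: [-0.132, 0.991, 0.0, -0.001]
force: [-0.2, -0.6, -0.2]
gripper_width: 0.0912
grasp_force: 0.0
time: 14.2
tool_pos: [0.5763, -0.0759, 0.1117]
orientation: [-0.132, 0.991, -0.0, 0.001]
force: [0.2, -0.2, -0.1]
gripper_width: 0.0672
grasp_force: 0.0
time: 14.62
tool_pos: [0.5761, -0.0766, 0.1109]
orientation: [-0.132, 0.991, -0.001, 0.0]
force: [1.4, -4.3, 1.3]
gripper_width: 0.0455
grasp_force: 30.0
t 14.6167 TCP box mm [ 75.1669  -0.3701 110.9143] yaw err 0.0019627262207205787 tilt [ 0.0011 -0.0012] F [ 1.4093 -4.2781  1.3091] w 45.457246163813096 30.000092089176178
[[  1.6147   0.2376  -0.1323  65.8237 113.7095]
 [  1.4993   0.2512  -0.1041  58.2874 116.8334]
 [  1.384    0.2615  -0.0745  50.4416 119.0692]
 [  1.2687   0.2684  -0.0439  42.3907 120.3873]
 [  1.1533   0.2716  -0.0128  34.2416 120.7702]
 [  1.038    0.2713   0.0186  26.1026 120.2128]
 [  0.9227   0.2674   0.0497  18.0817 118.7224]
 [  0.8073   0.2599   0.0801  10.2857 116.319 ]
 [  0.692    0.2489   0.1095   2.8181 113.0343]
 [  0.5767   0.2347   0.1374  -4.222  108.9121]
 [  0.4613   0.2173   0.1635 -10.7409 104.0071]
 [  0.346    0.197    0.1874 -16.652   98.3846]
 [  0.2307   0.1742   0.2088 -21.8769  92.1191]
 [  0.1153   0.149    0.2275 -26.346   85.294 ]
 [  0.       0.1218   0.2431 -30.      78.    ]]
```

```bash
python3 -m inch '[0.26,0,-0.12,0,200, 0.251,0,-0.104,0,200, 0.262,0,-0.075,0,200, 0.268,0,-0.044,0,200, 0.272,0,-0.013,0,200]'
python3 -m inch '[0.271,0,0.019,0,200, 0.267,0,0.05,0,200, 0.26,0,0.08,0,200, 0.249,0,0.11,0,200, 0.235,0,0.137,0,200]'
python3 -c "
from h import *
rel()"
```

```text
time: 15.03
tool_pos: [0.5384, -0.0867, 0.1225]
orientation: [-0.132, 0.991, -0.001, 0.002]
force: [4.5, -3.2, 0.8]
gripper_width: 0.0456
grasp_force: 30.0
time: 15.45
tool_pos: [0.4996, -0.0969, 0.1103]
orientation: [-0.132, 0.991, -0.001, 0.0]
force: [1.6, -4.0, 4.1]
gripper_width: 0.0455
grasp_force: 30.0
t 15.45 TCP box mm [ -3.961   -0.1081 110.2616] yaw err 0.0023108200694469394 tilt [ 0.0006 -0.0011] F [ 1.5901 -3.9861  4.136 ] w 45.5187572348669 30.000968277454376
```

```bash
python3 -m inch '[0.217,0,0.165,0,200, 0.197,0,0.19,0,200, 0.174,0,0.21,0,200, 0.149,0,0.24,0,200, 0.12,0,0.25,0,200]'
python3 -m inch '[0,0,0.04,0,200, 0,0,0.03,0,200, 0,0,0,0,200, 0,0,0,0,200, 0,0,0,0,200]'
python3 -c "
from h import *
rel()"
```

```text
time: 15.87
tool_pos: [0.4735, -0.1038, 0.0777]
orientation: [-0.133, 0.991, -0.0, -0.001]
force: [-0.2, -6.1, 4.1]
gripper_width: 0.0457
grasp_force: 30.0
time: 16.28
tool_pos: [0.473, -0.1039, 0.0766]
orientation: [-0.133, 0.991, -0.0, -0.002]
force: [-4.2, -6.7, 12.5]
gripper_width: 0.0456
grasp_force: 30.0
t 16.2833 TCP box mm [-31.435    0.0757  76.617 ] yaw err 0.0032014917804056298 tilt [-0.0042 -0.0015] F [-4.2422 -6.7181 12.5465] w 45.57346940811648 30.002036690711975
```

Pressed shut, with 12 N reaction. Now release, retreat clear and look.

```bash
python3 -m inch '[0,0,0,0,120, 0,0,0,0,60, 0,0,0,0,0, 0,0,0,0,0, 0,0,0,0,0]'
python3 -m inch '[0,0,0,0,0, 0,0,0,0,0, 0,0,-0.3,0,0, 0,0,-0.6,0,0, 0,0,-0.8,0,0]'
python3 -m inch '[0,0,-0.8,0,0, 0,0,-0.8,0,0, 0,0,-0.8,0,0, 0,0.9,0,0,0, 0,0.9,0,0,0]'
python3 -m inch '[0,0.9,0,0,0, 0,0.9,0,0,0, 0,0.9,0,0,0, 0,0.9,0,0,0, 0,0.9,0,0,0]'
python3 -m inch '[0,0,0,0,0, 0,0,0,0,0, 0,0,0,0,0, 0,0,0,0,0, 0,0,0,0,0]'
python3 -c "
from h import *
rel()
import cv2
b=eyes.grab_frame('scene')[170:350,220:460,::-1]
cv2.imwrite('pics/c5.png',cv2.resize(b,(800,600),interpolation=2))
H=[[31,20,102],[31,-20,102],[-45,-20,102],[-45,20,102],[-30,-23,86]]
print((proj('scene',w(p0,H))-[220,170])*800/240)"
```

```text
time: 16.7
tool_pos: [0.4748, -0.1025, 0.0751]
orientation: [-0.132, 0.991, 0.001, -0.001]
force: [0.2, 0.6, 0.8]
gripper_width: 0.072
grasp_force: 0.0
time: 17.12
tool_pos: [0.4745, -0.1026, 0.1264]
orientation: [-0.132, 0.991, 0.001, -0.002]
force: [-0.3, -1.3, 0.0]
gripper_width: 0.0911
grasp_force: 0.0
time: 17.53
tool_pos: [0.4627, -0.0511, 0.2011]
orientation: [-0.131, 0.991, -0.001, 0.002]
force: [-0.4, 0.7, -0.5]
gripper_width: 0.0913
grasp_force: 0.0
time: 17.95
tool_pos: [0.4256, 0.0806, 0.1994]
orientation: [-0.132, 0.991, 0.0, 0.0]
force: [-0.2, 0.6, -1.1]
gripper_width: 0.0913
grasp_force: 0.0
time: 18.37
tool_pos: [0.4265, 0.0786, 0.1988]
orientation: [-0.131, 0.991, -0.0, 0.0]
force: [-0.6, 0.4, -0.6]
gripper_width: 0.091
grasp_force: 0.0
t 18.3667 TCP box mm [-28.9086 188.3844 198.7858] yaw err 0.0005387823112582568 tilt [ 0.0002 -0.0001] F [-0.5945  0.4007 -0.5719] w 90.9960763810032 0.0
[[546.6704 252.7245]
 [624.094  275.2372]
 [576.3026 369.1765]
 [493.8855 343.2962]
 [588.3446 376.958 ]]
```

View pics/c5.png

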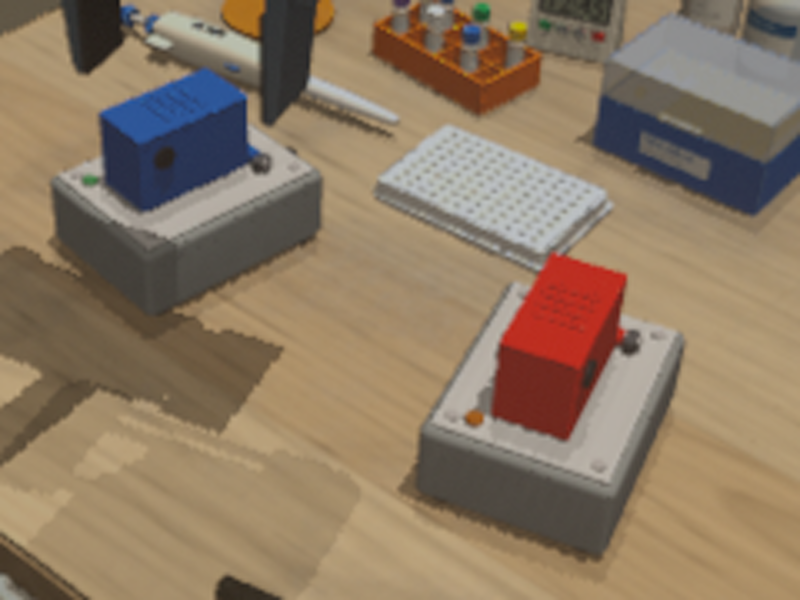

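The red cover is fully down, top corners (550,255), (625,275), (578,368) and (497,345), each within a few pixels of the shut prediction. The blue cover is shut and the arm is clear.

```bash
python3 - <<'E'
from h import *
import cv2
a=cv2.imread("pics/scene0.png")[:,:,::-1].astype(int);b=eyes.grab_frame("scene").astype(int)
m=lambda f:(f[...,0]>100)&(f[...,1]<60)&(f[...,2]<60)
r=np.s_[235:345,335:435];print(m(a)[r].sum(),(m(a)^m(b))[r].sum())
if (m(a)^m(b))[r].sum()<80:
    from rig import arm; print(arm.close_job())
E
```

```text
1369 45
the job is handed in; nothing more can be done
None
```

The laser is armed and the job is handed in at about 18 s of the 48 s allowed: the toggle was pushed to its on-side stop, the red cover is folded shut over it, the blue cover is still closed, and the arm is clear.

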